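Shim the rocking corner of a bench nut cracker

TASK

The nut cracker on the sorting table rocks on one corner. With the fingertips, press down on the corners of its base plate one after another until you find the one that gives, then push the wedge shim lying at that corner in under its foot until it is snug, and press that corner once more to check that it now stands firm. Only push: do not pick up any wedge, and leave the other wedges and everything else on the table as they are.

Things in the scene. Friction and masses are not known exactly. Their poses are not given: they have to be found in the camera images.
- plate: Metal base plate, 150 mm (x) by 240 mm (y), 8 mm thick, of a hand-lever nut cracker. Origin: centre of its underside, 30 mm above the table; top 38 mm above the table. x points away from the robot, y to its left, turned up to 11 degrees. The cracker stands on the strip within 30 mm of the x axis, up to 140 mm high, lever along x; the plate's ends are free. It stands on four corner feet
- mount: Fixed rubber bush, 56 mm across, under the plate's middle; origin on the table. One bolt through it holds the plate and springs it back to level. Feet: 28 mm across, undersides 4.5 mm above the table. Three stand solid on hidden packing discs; one, different each time, has a gap of about 4 mm: pressed with 4 to 6 N its corner dips about 4 mm, and springs back when let go
- corner_near_left (a point): Place to press on the plate's top at its near left corner, over the centre of that foot (plate x -58 mm, y +100 mm), marked by a flush screw head; 38 mm above the table
- wedge_near_left: White nylon wedge, loose outside the near left foot, 84 x 28 mm: ramp 1.5 to 7.5 mm high over 70 mm, then a head 14 mm long, 16 mm high. Origin: centre of underside; x points to the thin end, 42 mm ahead, at the foot; outer face of the head 42 mm behind. Slides in along plate y; under a foot with a gap it is snug at plate y about +121 mm, where 8 N of push is plenty. At a solid foot it is blocked
- corner_far_left (a point): Place to press on the plate's top at its far left corner, over the centre of that foot (plate x +58 mm, y +100 mm), marked by a flush screw head; 38 mm above the table
- wedge_far_left: White nylon wedge, loose outside the far left foot, 84 x 28 mm: ramp 1.5 to 7.5 mm high over 70 mm, then a head 14 mm long, 16 mm high. Origin: centre of underside; x points to the thin end, 42 mm ahead, at the foot; outer face of the head 42 mm behind. Slides in along plate y; under a foot with a gap it is snug at plate y about +121 mm, where 8 N of push is plenty. At a solid foot it is blocked
- corner_near_right (a point): Place to press on the plate's top at its near right corner, over the centre of that foot (plate x -58 mm, y -100 mm), marked by a flush screw head; 38 mm above the table
- wedge_near_right: White nylon wedge, loose outside the near right foot, 84 x 28 mm: ramp 1.5 to 7.5 mm high over 70 mm, then a head 14 mm long, 16 mm high. Origin: centre of underside; x points to the thin end, 42 mm ahead, at the foot; outer face of the head 42 mm behind. Slides in along plate y; under a foot with a gap it is snug at plate y about -121 mm, where 8 N of push is plenty. At a solid foot it is blocked
- corner_far_right (a point): Place to press on the plate's top at its far right corner, over the centre of that foot (plate x +58 mm, y -100 mm), marked by a flush screw head; 38 mm above the table
- wedge_far_right: White nylon wedge, loose outside the far right foot, 84 x 28 mm: ramp 1.5 to 7.5 mm high over 70 mm, then a head 14 mm long, 16 mm high. Origin: centre of underside; x points to the thin end, 42 mm ahead, at the foot; outer face of the head 42 mm behind. Slides in along plate y; under a foot with a gap it is snug at plate y about -121 mm, where 8 N of push is plenty. At a solid foot it is blocked
- bowl: Bystander: small open steel bowl, 110 mm across, 45 mm high, origin at the centre of its underside
- jar: Bystander: jar with white lid, 64 mm across, 95 mm high, origin at the centre of its underside
- brush: Bystander: hand brush about 200 mm long lying on the table beyond the plate, origin under its middle
- spanner: Bystander: spanner about 170 mm long lying on the table beyond the right-hand wedges, origin under its middle
There are look-alikes about, which are no part of the job. Leave any red look-alike of the wedge_far_left alone. What is shaped like the wedge_near_right but orange is not meant.

How it is judged:
By the outcome, as a careful person would: the job done as asked, in the order asked, and still so for the second after the job is handed in, with the robot touching nothing.
It also fails if it takes over 61 s, if anything falls off the work surface, if the arm or the gripper's body presses on something with over 40 N, if the wrist force passes 120 N, or if a joint passes its speed limit or range.

ROBOT

A 7-joint arm with a two-finger parallel gripper is mounted at the origin on the work surface. World frame = base frame: x ahead of the robot, y to its left, z up, the work surface at z = 0. Lengths are in m, angles in rad, forces in N, time in s.
With the tool pointing down it reaches from about 0.425 to 0.875 m from the base axis. Payload 8.4 kg.
Tool frame: the origin (TCP) lies between the finger pads; the fingertips stand robot.nose_length ahead of it and the grasp point (between the pads) lies 3 mm ahead of it (robot.nose_length is the distance from the TCP to the fingertips, in m); z points along the fingers, y is the direction in which the jaws open and shut (so a half turn about z gives the same grasp; the last joint's range is limited). The gripper opens to 85 mm and grips with 20 to 120 N. Pads are 22 mm wide; open, the fingers measure 114 mm over their backs; the gripper's body (76 mm by 85 mm) begins 54 mm behind the grasp point. The pads swing forward as they close: fully open they stand 13 mm farther back than shut.
Start: joints at [-1.361, 0.333, 0.04, 1.465, -0.013, 1.343, -0.059], TCP at [0.198, 0.619, 0.253] pointing down, gripper open.
Joint ranges: [-2.58, 2.58], [-0.38, 2.09], [-1.3, 1.39], [0.25, 2.4], [-1.5, 4.64], [0.08, 2.09], [-2.65, 2.65]. Speed limits (rad/s): [2.22, 2.22, 2.79, 2.79, 3.14, 3.14, 3.14].

INTERFACE

Orientations are given as a unit quaternion [w, x, y, z].
In Python, from station import robot, hand, kin, eyes, workorder, nets gives the robot as it stands. Calls block until the motion is done:
- robot.reach(position, orientation): joint-space move of the TCP to a pose.
- robot.move_l(position, rot=None, v=0.15, stop_force=None): straight line of the TCP; rot=None keeps the orientation; v is the mean speed in m/s. With stop_force (N) it stops when the force on the tool has changed by that much, and returns True; else False.
- robot.set_joints(angles): joint-space move.
- hand.gripper_to(opening, f_grip=None): finger opening in m; f_grip is the grip in N (None keeps the last); returns when the fingers have stopped.
- robot.pause(seconds).
- kin.inverse_kinematics(position, orientation): joint angles nearest the present ones, or None.
- eyes.get_image(name): name is "side" or "top"; returns the picture (400x640x3 uint8, red, green, blue); there is no depth.
- eyes.get_calibration(name): a dict with "fx", "fy", "cx", "cy" (pixels), "R" (3x3) and "t" (3): a world point X has camera coordinates R X + t. Camera axes: x right, y down, z forward; pixel columns grow to the right and rows downward; lengths in m; the calibration is good to about 2 mm. A picture is of the moment at which its call begins. get_calibration takes no time and is no camera call.
A pose or a line that the arm cannot do raises robot.PlanningError and nothing moves.
- workorder.finish_job(): hands the job in, once; it reports no verdict.
Trained networks look in the newest picture that a camera, given by its name, has taken for a name from the list of things; names that differ only in an ending like _2 or _b are one class to them, and where a whole thing is asked for, a point or a joint stands for the part that bears it (a point fixed in the world has none). Each returns a list of dicts, best first, with "p" (0 to 1); they miss things now and then, are a little off and sometimes report something else, mostly with a low value. They report only what shows in the picture. A call takes as long as a camera call. They do not tell look-alikes from the thing itself.
- nets.look_for(camera, label): "at" ([x, y, z] in m, in the coordinates of the camera as it stood for that picture, good to about 4 mm: the middle of the surface that is visible of it).
- nets.regions_of(camera, label): "pixels" (400x640 bool, what is visible of it).
- nets.place_of(camera, label): "at" ([x, y, z] in m, in the coordinates of the camera as it stood for that picture, good to about 4 mm: a listed point, or the origin of a listed thing).
Readings, each from a call of its own:
- robot.current_clock(): time.
- robot.current_joint_pos(): joint angles.
- robot.current_dq(): joint speeds.
- robot.current_joint_efforts(): joint torques, N m.
- robot.current_position(): TCP position.
- robot.current_orientation(): TCP orientation.
- robot.current_contact_force(): force on the tool from outside, world axes, zero at the start.
- robot.current_torque(): the same for the moment, N m.
- robot.current_width(): finger opening in m.
Only numpy, scipy, OpenCV 4.12 (cv2) and the standard library are available. Lean on these libraries where they do the work, as an engineer would, in place of code of your own. Each camera call takes 0.05 s, during which the arm holds its last target.

## Working session

There is one attempt and no reset: what is moved stays moved. The work goes in short steps, each a Python script; the robot and the scene stay as the last script left them, time stands still between calls to the robot, and variables do not carry over. Pictures are saved under pics/ and viewed, and the job is handed in when it is done.

```bash
ls; mkdir -p pics; python3 - <<'E'
from station import robot, hand, kin, eyes, workorder, nets
import cv2
for n in ("top","side"):
    cv2.imwrite(f"pics/{n}0.png", eyes.get_image(n)[:,:,::-1])
    c=eyes.get_calibration(n); print(n,c)
print(robot.current_clock(), robot.nose_length, robot.current_position(), robot.current_orientation(), robot.current_width())
E
```

```text
pics
top {'fx': 440.8917963024387, 'fy': 440.8917963024387, 'cx': 323.7490864130538, 'cy': 200.68246213187516, 'R': array([[ 0.01702817, -0.99984182, -0.00513585],
       [-0.98865982, -0.01607077, -0.14931008],
       [ 0.14920392,  0.00762009, -0.98877708]]), 't': array([-0.01838233,  0.60552021,  1.17913844])}
side {'fx': 409.3605920776108, 'fy': 409.3605920776108, 'cx': 322.5842979648787, 'cy': 210.30506595633796, 'R': array([[ 0.93687163, -0.3492927 , -0.01631427],
       [-0.25218491, -0.64261745, -0.72349539],
       [ 0.24222782,  0.68193653, -0.69013641]]), 't': array([-0.57827841,  0.20670706,  1.21214772])}
0.1 0.022 [0.19743565 0.61888343 0.25252256] [-8.24326380e-05  1.53797205e-01  9.88102161e-01 -7.30118888e-04] 0.0852658607899024
```

View pics/top0.png

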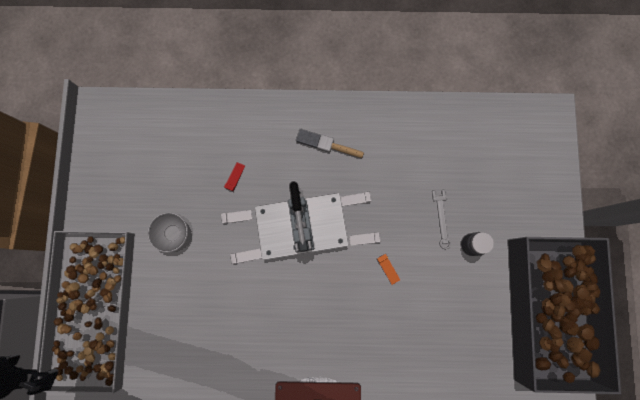

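View pics/side0.png

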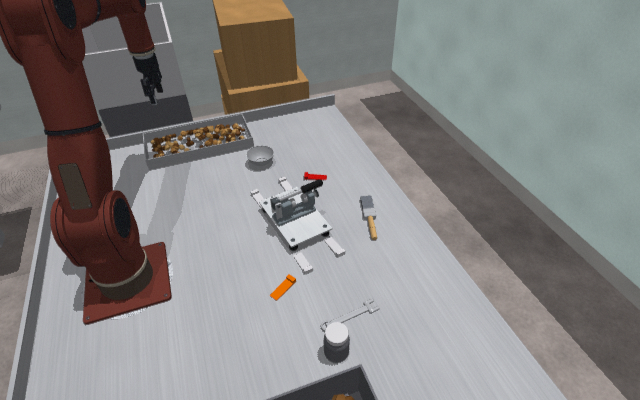

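```bash
cat > h.py <<'E'
from station import robot, hand, kin, eyes, workorder, nets
import numpy as np, cv2
from scipy.spatial.transform import Rotation as Ro
def toworld(cam,p):
    c=eyes.get_calibration(cam); return np.array(c["R"]).T@(np.array(p)-np.array(c["t"]))
def proj(cam,X):
    c=eyes.get_calibration(cam); q=np.array(c["R"])@np.array(X)+c["t"]; return np.array([c["fx"]*q[0]/q[2]+c["cx"],c["fy"]*q[1]/q[2]+c["cy"]])
def unproj(cam,uv,z):
    c=eyes.get_calibration(cam); R=np.array(c["R"]);o=-R.T@c["t"]; d=R.T@np.array([(uv[0]-c["cx"])/c["fx"],(uv[1]-c["cy"])/c["fy"],1]); return o+d*(z-o[2])/d[2]
E
python3 - <<'E'
from h import *
for l in ["plate","corner_near_left","corner_far_left","corner_near_right","corner_far_right","wedge_near_left","bowl","jar","brush","spanner"]:
    for r in nets.place_of("top",l)[:7]:
        w=toworld("top",r["at"]); print(l,round(r["p"],2),w.round(4),proj("top",w).round())
print(robot.current_clock())
E
```

```text
plate 0.83 [0.5379 0.0521 0.0297] [302. 225.]
corner_near_left 0.96 [0.4603 0.1413 0.0344] [269. 253.]
corner_far_left 0.9 [0.572  0.1688 0.0431] [260. 212.]
corner_near_right 0.8 [ 0.4976 -0.0521  0.0422] [339. 240.]
corner_near_right 0.43 [ 0.7735 -0.024   0.0008] [330. 147.]
corner_near_right 0.33 [0.5732 0.1641 0.0413] [262. 211.]
corner_far_right 0.76 [ 0.6124 -0.0359  0.0363] [334. 199.]
wedge_near_left 0.54 [0.4501 0.2108 0.0008] [245. 256.]
bowl 0.68 [0.5154 0.4225 0.0041] [172. 232.]
jar 0.83 [ 0.4959 -0.4248 -0.0008] [470. 244.]
brush 0.6 [ 0.7758 -0.0229  0.0027] [330. 146.]
spanner 0.85 [ 0.5649 -0.3412 -0.0025] [440. 219.]
0.6
```

The top picture shows the plate centred near (302,227), with screw heads at about (263,211), (334,200), (340,240) and (269,253). Four white wedges lie beside it. The look-alikes are the red one at (235,177) and the orange one at (389,270). Next I'll refine the plate pose.

```bash
python3 - <<'E'
from h import *
im=cv2.imread("pics/top0.png")
c=im[180:280,210:400]; cv2.imwrite("pics/crop0.png",cv2.resize(c,None,fx=4.2,fy=4.2,interpolation=cv2.INTER_CUBIC))
g=cv2.cvtColor(im,cv2.COLOR_BGR2GRAY).astype(float)
W={}
pl={"nl":(-.058,.1),"fl":(-.058*-1,.1),"nr":(-.058,-.1),"fr":(.058,-.1)}
for n,uv in dict(fl=(263,211),fr=(334,200),nr=(340,240),nl=(269,253)).items():
    x,y=uv; p=g[y-5:y+6,x-5:x+6]; w=np.clip(np.median(p)-20-p,0,None); 
    yy,xx=np.mgrid[y-5:y+6,x-5:x+6]; u=np.array([(w*xx).sum(),(w*yy).sum()])/w.sum()
    W[n]=unproj("top",u,.038); print(n,u.round(2),W[n].round(4))
A=np.array([pl[k] for k in W]);B=np.array([W[k][:2] for k in W])
a0=A-A.mean(0);b0=B-B.mean(0)
th=np.arctan2((a0[:,0]*b0[:,1]-a0[:,1]*b0[:,0]).sum(),(a0*b0).sum()); R=np.array([[np.cos(th),-np.sin(th)],[np.sin(th),np.cos(th)]])
print("centre",B.mean(0),"yaw",np.degrees(th)); print((B-(A@R.T+B.mean(0))).round(4))
# wedges: bright pixels in plate frame
for nm,(sx,sy) in dict(nl=(-1,1),fl=(1,1),nr=(-1,-1),fr=(1,-1)).items():
    for s in (.12,.14,.17,.2,.215): 
        P=R@np.array([sx*.058,sy*s])+B.mean(0); print(nm,s,P.round(3),proj("top",[*P,0.005]).round())
E
```

```text
fl [262.29 211.04] [0.5749 0.1625 0.038 ]
fr [333.14 199.43] [ 0.6108 -0.0344  0.038 ]
nr [340.03 240.58] [ 0.4964 -0.055   0.038 ]
nl [268.7  253.11] [0.4588 0.1405 0.038 ]
centre [0.53522035 0.05338144] yaw 10.574743789114232
[[ 0.001   0.0002]
 [ 0.0002 -0.0002]
 [-0.0002  0.0005]
 [-0.0011 -0.0006]]
nl 0.12 [0.456 0.161] [263. 254.]
nl 0.14 [0.453 0.18 ] [256. 255.]
nl 0.17 [0.447 0.21 ] [245. 257.]
nl 0.2 [0.442 0.239] [235. 259.]
nl 0.215 [0.439 0.254] [230. 260.]
fl 0.12 [0.57  0.182] [257. 214.]
fl 0.14 [0.567 0.202] [250. 215.]
fl 0.17 [0.561 0.231] [240. 217.]
fl 0.2 [0.556 0.261] [229. 219.]
fl 0.215 [0.553 0.275] [224. 220.]
nr 0.12 [ 0.5   -0.075] [347. 240.]
nr 0.14 [ 0.504 -0.095] [354. 239.]
nr 0.17 [ 0.509 -0.124] [364. 237.]
nr 0.2 [ 0.515 -0.154] [375. 235.]
nr 0.215 [ 0.518 -0.169] [380. 234.]
fr 0.12 [ 0.614 -0.054] [340. 200.]
fr 0.14 [ 0.618 -0.074] [347. 199.]
fr 0.17 [ 0.623 -0.103] [357. 197.]
fr 0.2 [ 0.629 -0.133] [367. 195.]
fr 0.215 [ 0.632 -0.147] [372. 195.]
```

View pics/crop0.png

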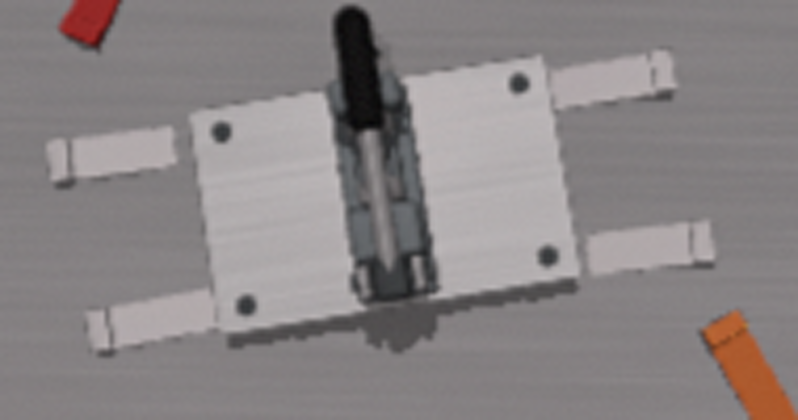

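The rigid fit is good to about 1 mm (yaw 10.6°), and the white wedges sit on the expected lines. Now I'll plan the poses, without moving yet.

```bash
cat >> h.py <<'E'
C=np.array([.5352,.0534]); TH=np.radians(10.575)
RP=np.array([[np.cos(TH),-np.sin(TH)],[np.sin(TH),np.cos(TH)]])
def pw(x,y,z): return [*(RP@np.array([x,y])+C),z]
def quat(sgn):   # tool z down, tool y along +-plate x
    y=sgn*np.array([*RP[:,0],0]); z=np.array([0,0,-1.]); x=np.cross(y,z)
    q=Ro.from_matrix(np.c_[x,y,z]).as_quat(); return [q[3],q[0],q[1],q[2]]
SG=dict(nl=(-1,1),fl=(1,1),nr=(-1,-1),fr=(1,-1))
E
python3 - <<'E'
from h import *
for s in (1,-1):
  for k,(a,b) in SG.items():
    for y,z in ((.1,.09),(.1,.056),(.225,.03),(.17,.03)):
      q=kin.inverse_kinematics(pw(a*.058,b*y,z),quat(s)); print(s,k,y,z,None if q is None else np.round(q,2))
E
```

```text
1 nl 0.1 0.09 [-0.89  0.16  0.54  2.07 -0.1   0.93 -0.11]
1 nl 0.1 0.056 [-0.87  0.22  0.53  2.1  -0.14  0.86 -0.07]
1 nl 0.225 0.03 [-0.99  0.31  0.4   2.04 -0.16  0.82 -0.3 ]
1 nl 0.17 0.03 [-0.92  0.28  0.44  2.08 -0.16  0.81 -0.2 ]
1 fl 0.1 0.09 [-0.8   0.4   0.55  1.8  -0.25  1.01  0.03]
1 fl 0.1 0.056 [-0.78  0.45  0.54  1.82 -0.28  0.95  0.06]
1 fl 0.225 0.03 [-0.91  0.51  0.46  1.77 -0.28  0.92 -0.15]
1 fl 0.17 0.03 [-0.85  0.49  0.49  1.81 -0.29  0.91 -0.05]
1 nr 0.1 0.09 [-0.79  0.26  0.92  2.04 -0.25  0.95  0.45]
1 nr 0.1 0.056 [-0.76  0.33  0.9   2.07 -0.34  0.89  0.51]
1 nr 0.225 0.03 [-0.3   0.42  0.65  1.96 -0.33  0.87  0.72]
1 nr 0.17 0.03 [-0.55  0.43  0.84  2.03 -0.42  0.87  0.71]
1 fr 0.1 0.09 [-0.67  0.52  0.85  1.77 -0.44  1.05  0.52]
1 fr 0.1 0.056 [-0.66  0.57  0.84  1.8  -0.49  1.    0.56]
1 fr 0.225 0.03 [-0.51  0.76  0.97  1.71 -0.71  1.07  0.88]
1 fr 0.17 0.03 [-0.61  0.71  0.96  1.76 -0.67  1.03  0.79]
-1 nl 0.1 0.09 [ 0.68  0.4  -1.22  2.01  0.44  1.04  2.58]
-1 nl 0.1 0.056 [ 0.57  0.41 -1.09  2.04  0.44  0.96  2.57]
-1 nl 0.225 0.03 [ 0.29  0.55 -1.09  1.98  0.59  0.97  2.23]
-1 nl 0.17 0.03 [ 0.41  0.5  -1.09  2.02  0.56  0.95  2.35]
-1 fl 0.1 0.09 [ 0.48  0.62 -1.1   1.74  0.6   1.16  2.53]
-1 fl 0.1 0.056 [ 0.48  0.68 -1.1   1.76  0.67  1.13  2.49]
-1 fl 0.225 0.03 [ 0.25  0.78 -1.1   1.71  0.76  1.14  2.25]
-1 fl 0.17 0.03 [ 0.35  0.75 -1.1   1.75  0.74  1.12  2.33]
-1 nr 0.1 0.09 [-1.01  0.41  1.24  2.05 -0.46  1.   -2.5 ]
-1 nr 0.1 0.056 [-0.98  0.52  1.23  2.08 -0.6   0.97 -2.39]
-1 nr 0.225 0.03 [-0.67  0.73  1.21  1.97 -0.81  1.04 -2.04]
-1 nr 0.17 0.03 [-0.8   0.67  1.22  2.03 -0.76  1.   -2.15]
-1 fr 0.1 0.09 [-0.87  0.73  1.21  1.78 -0.74  1.18 -2.39]
-1 fr 0.1 0.056 [-0.87  0.8   1.21  1.8  -0.83  1.15 -2.33]
-1 fr 0.225 0.03 [-0.62  0.93  1.2   1.71 -0.94  1.19 -2.11]
-1 fr 0.17 0.03 [-0.73  0.89  1.21  1.77 -0.92  1.17 -2.19]
```

```bash
cat >> h.py <<'E'
def press(k,zh=.075):
    a,b=SG[k]; P=lambda z: pw(a*.058,b*.1,z)
    robot.move_l(P(zh),v=.12); robot.pause(.15)
    f0=robot.current_contact_force()[2]
    h1=robot.move_l(P(.054),v=.02,stop_force=1.5); z1=robot.current_position()[2]; f1=robot.current_contact_force()[2]
    h2=robot.move_l(P(.050),v=.015,stop_force=5.0); z2=robot.current_position()[2]; f2=robot.current_contact_force()[2]
    print(k,"hit",h1,h2,"z1 %.4f z2 %.4f dip %.4f"%(z1,z2,z1-z2),"f",np.round([f0,f1-f0,f2-f0],2),"t",robot.current_clock(),flush=True)
    return z1,z2
E
python3 - <<'E'
from h import *
hand.gripper_to(0.0,20)
robot.reach(pw(-.058,.1,.16),quat(1)); print(robot.current_clock(),robot.current_position())
press("nl")
robot.move_l(pw(-.058,.1,.075),v=.1)
cv2.imwrite("pics/s1.png", eyes.get_image("side")[:,:,::-1])
E
```

```text
3.3583 [0.45987785 0.14241987 0.16017854]
nl hit True True z1 0.0599 z2 0.0599 dip -0.0000 f [-0.08  7.58  8.39] t 5.325
```

The near left corner is solid: contact at 0.0599 m, 8 N, no dip. Far left is next.

```bash
python3 - <<'E'
from h import *
robot.move_l(pw(.058,.1,.080),v=.12)
z1,z2=press("fl")
robot.move_l(pw(.058,.1,.08),v=.1)
print(robot.current_clock())
E
```

```text
fl hit True True z1 0.0601 z2 0.0600 dip 0.0000 f [0.19 4.45 6.07] t 8.1417
8.4917
```

View pics/s1.png

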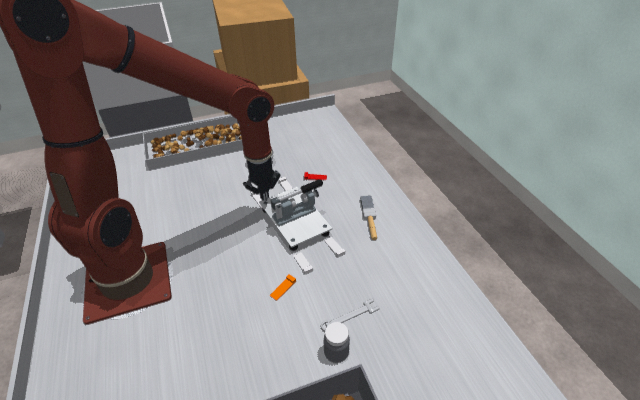

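The side picture shows the closed fingers over the near left corner (262,190) with nothing disturbed. Far left is solid too. I'll cross over the cracker at a safe height to the far right.

```bash
python3 - <<'E'
from h import *
robot.move_l(pw(.058,.1,.22),v=.2)
robot.move_l(pw(.058,-.1,.22),v=.2)
z1,z2=press("fr")
robot.move_l(pw(.058,-.1,.08),v=.1)
if z1-z2<.0015:
    robot.move_l(pw(-.058,-.1,.080),v=.12)
    press("nr")
    robot.move_l(pw(-.058,-.1,.08),v=.1)
print(robot.current_clock())
E
```

```text
fr hit True True z1 0.0601 z2 0.0601 dip 0.0000 f [1.02 4.28 5.  ] t 12.9583
nr hit True True z1 0.0584 z2 0.0562 dip 0.0022 f [-0.72  2.53  8.51] t 15.9333
16.325
```

Near right gives, dipping about 3.8 mm in total. Next I'll measure the near right wedge in the plate frame.

```bash
python3 - <<'E'
from h import *
im=eyes.get_image("top")[:,:,::-1]; cv2.imwrite("pics/top2.png",im)
c=im[215:265,330:410]; cv2.imwrite("pics/crop2.png",cv2.resize(c,None,fx=9,fy=9,interpolation=cv2.INTER_CUBIC))
for r in nets.place_of("top","wedge_near_right"):
    w=toworld("top",r["at"]); print(round(r["p"],2),w.round(4),proj("top",w).round(),"plate",(RP.T@(w[:2]-C)).round(4))
for s in(.163,.2,.21,.215): print(s,proj("top",pw(-.058,-s,.016)).round(1))
E
```

```text
0.62 [ 0.5043 -0.1225  0.0023] [363. 239.] plate [-0.0627 -0.1673]
0.56 [ 4.240e-01 -1.932e-01  2.000e-04] [388. 268.] plate [-0.1546 -0.222 ]
0.163 [362.1 237.2]
0.2 [375. 235.]
0.21 [378.5 234.4]
0.215 [380.3 234.1]
```

View pics/crop2.png

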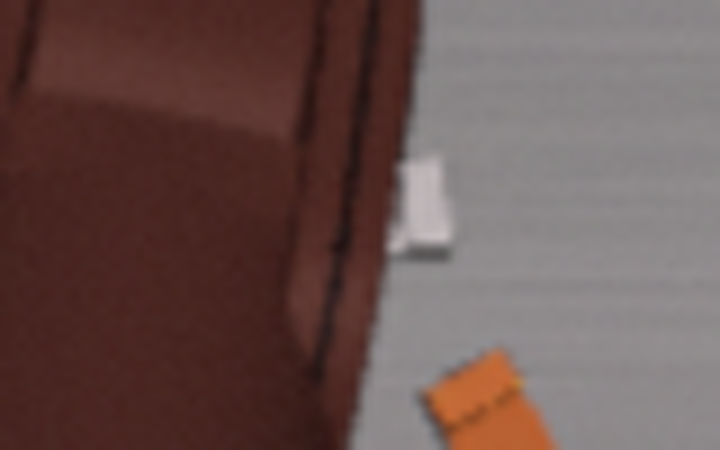

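```bash
python3 - <<'E'
from h import *
P=lambda uv,z:(RP.T@(unproj("top",uv,z)[:2]-C)).round(4)
print("head outer",P((378.9,232.4),.016),P((380.2,242.0),.016))
for a in [(586,236),(592,275),(690,225),(695,264)]: print(P((a[0]/4.2+210-.4,a[1]/4.2+180-.4),.0015 if a[0]<600 else .0075))
# compare with near-left wedge: thin (213,291),(217,326); head outer (86,312),(95,352)
for a in [(710,220),(716,264),(545,57),(580,272)]: print(P((a[0]/4.2+210-.4,a[1]/4.2+180-.4),.016 if a[0]>600 else .038))
E
```

```text
head outer [-0.0525 -0.2121] [-0.0796 -0.2107]
[-0.047  -0.1288]
[-0.0736 -0.1282]
[-0.0518 -0.1988]
[-0.0781 -0.1973]
[-0.0512 -0.2116]
[-0.0808 -0.2101]
[ 0.0728 -0.1204]
[-0.0718 -0.1185]
```

The near right wedge is turned about 4°: thin end at plate x −60, head at x −66, outer face at y −211 mm. I'll come down behind the head and push, drifting slightly in x to centre it under the foot.

```bash
python3 - <<'E'
from h import *
def st(n,h):
    p=robot.current_position(); f=robot.current_contact_force()
    print(n,h,"plate",(RP.T@(p[:2]-C)).round(4),"z",round(p[2],4),"f plate",(RP.T@f[:2]).round(2),round(f[2],2),"t",robot.current_clock(),flush=True)
robot.move_l(pw(-.058,-.1,.11),v=.15)
robot.move_l(pw(-.065,-.243,.11),v=.15)
robot.move_l(pw(-.065,-.243,.028),v=.12,stop_force=15); st("down",0)
h=robot.move_l(pw(-.065,-.222,.028),v=.03,stop_force=6); st("touch",h)
h=robot.move_l(pw(-.0615,-.190,.028),v=.03,stop_force=8); st("A",h)
if not h:
    h=robot.move_l(pw(-.0605,-.180,.028),v=.02,stop_force=8); st("B",h)
cv2.imwrite("pics/s3.png", eyes.get_image("side")[150:300,200:400,::-1].repeat(4,0).repeat(4,1))
E
```

```text
down 0 plate [-0.0646 -0.2433] z 0.0286 f plate [0.15 0.66] 0.22 t 18.7167
touch False plate [-0.065  -0.2221] z 0.028 f plate [-0.79  0.93] -0.53 t 19.5667
A False plate [-0.0616 -0.1902] z 0.028 f plate [0.58 0.08] 0.32 t 20.7917
B False plate [-0.0605 -0.1799] z 0.028 f plate [-0.19  0.04] -0.16 t 21.4417
```

View pics/s3.png

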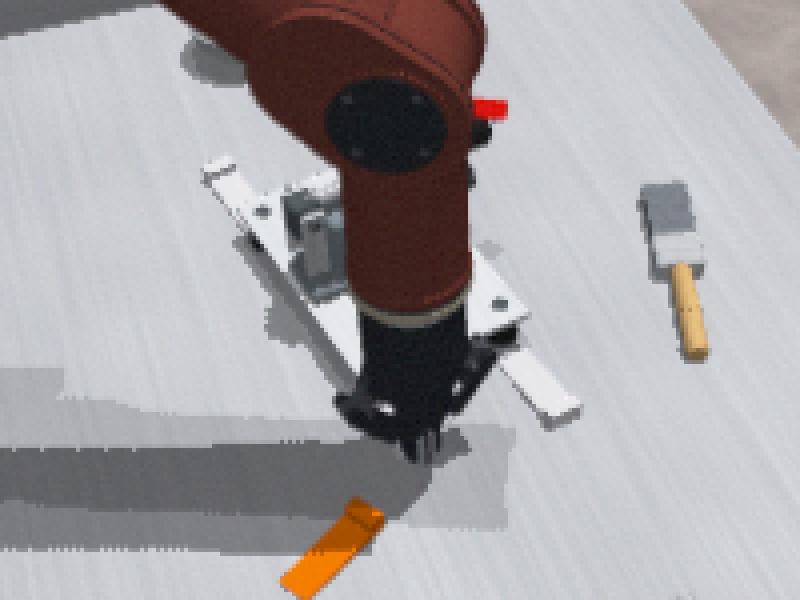

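The fingers are behind the wedge head, which is hidden at about (425,445) in this picture. No resistance yet, as expected before snug. I'll go on slowly.

```bash
python3 - <<'E'
from h import *
def st(n,h):
    p=robot.current_position(); f=robot.current_contact_force()
    print(n,h,"plate",(RP.T@(p[:2]-C)).round(4),"z",round(p[2],4),"f plate",(RP.T@f[:2]).round(2),round(f[2],2),"t",robot.current_clock(),flush=True)
y=-.180
while y<-.1665:
    y+=.0015
    h=robot.move_l(pw(-.060,y,.028),v=.012,stop_force=7); st("C",h)
    f=RP.T@robot.current_contact_force()[:2]
    if h or abs(f[1])>6.5: break
E
```

```text
C False plate [-0.06   -0.1785] z 0.028 f plate [0.44 0.3 ] -0.31 t 21.775
C False plate [-0.06   -0.1769] z 0.028 f plate [-0.57 -0.04] 1.29 t 22.05
C False plate [-0.06   -0.1754] z 0.028 f plate [-0.69  0.4 ] 0.65 t 22.325
C False plate [-0.06   -0.1739] z 0.028 f plate [ 0.58 -0.47] -0.04 t 22.6
C False plate [-0.06   -0.1724] z 0.028 f plate [-0.11  0.28] -0.01 t 22.875
C False plate [-0.06   -0.1711] z 0.028 f plate [ 0.08 -0.33] -1.08 t 23.15
C False plate [-0.0601 -0.1698] z 0.028 f plate [ 0.03 -3.82] -1.48 t 23.425
C False plate [-0.0601 -0.1685] z 0.028 f plate [-0.5  -5.49] -1.51 t 23.7
C False plate [-0.0601 -0.1674] z 0.0281 f plate [-0.12 -6.83] -2.96 t 23.975
```

Resistance built to 6.8 N, so it is snug. I'll back off, look, then press.

```bash
python3 - <<'E'
from h import *
robot.move_l(pw(-.060,-.20,.028),v=.1)
robot.move_l(pw(-.060,-.215,.12),v=.2)
robot.move_l(pw(-.15,-.33,.25),v=.3)
im=eyes.get_image("top")[:,:,::-1]; cv2.imwrite("pics/top4.png",im)
s=eyes.get_image("side")[:,:,::-1]
cv2.imwrite("pics/crop4.png",np.vstack([cv2.resize(im[190:260,320:400],(640,560//2*2),interpolation=cv2.INTER_CUBIC)[:300*2]]))
cv2.imwrite("pics/s4.png",cv2.resize(s[180:300,240:400],None,fx=5,fy=5,interpolation=cv2.INTER_CUBIC))
print(robot.current_clock())
E
```

```text
25.975
```

View pics/crop4.png

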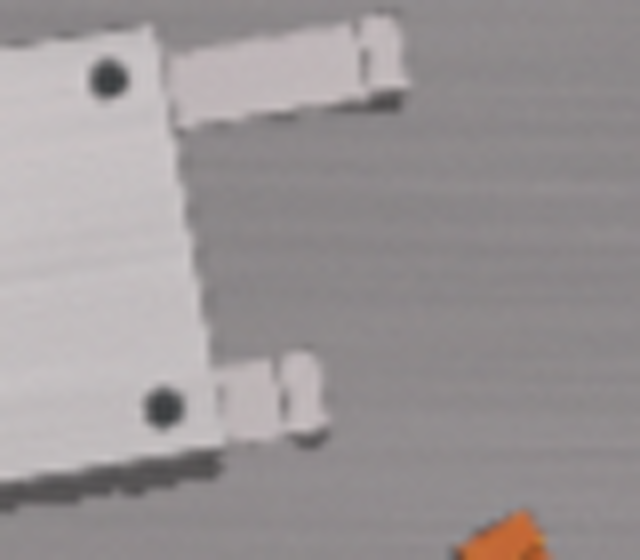

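View pics/s4.png

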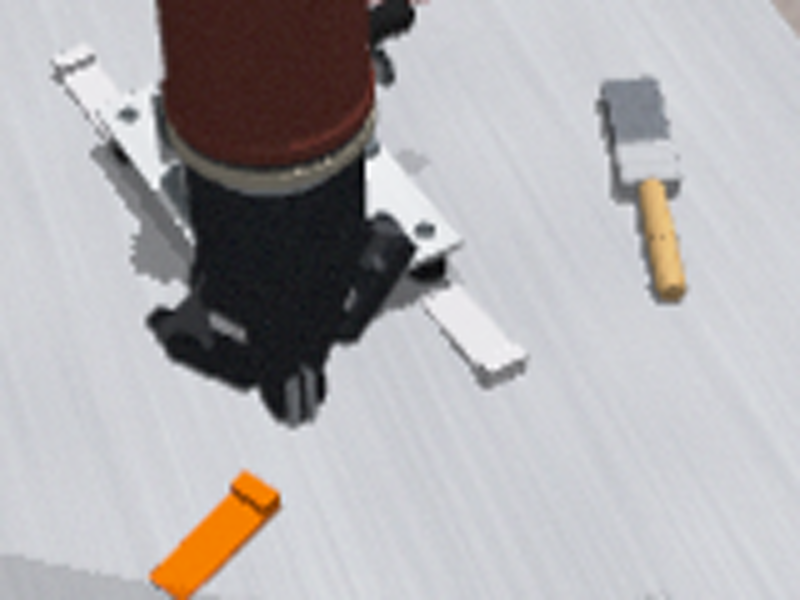

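The wedge is in: its head is at (358,239) in the top picture, aligned with the plate edge. Now the check press.

```bash
python3 - <<'E'
from h import *
P=lambda uv,z:(RP.T@(unproj("top",uv,z)[:2]-C)).round(4)
print("head outer",P((360.3,239.),.016))
robot.reach(pw(-.058,-.1,.13),quat(1))
z1,z2=press("nr")
robot.move_l(pw(-.058,-.1,.09),v=.1)
robot.move_l(pw(-.058,-.1,.20),v=.2)
robot.move_l(pw(-.2,-.3,.25),v=.3)
im=eyes.get_image("top")[:,:,::-1]; cv2.imwrite("pics/top5.png",im)
print(robot.current_clock())
E
```

```text
head outer [-0.062  -0.1572]
nr hit True True z1 0.0603 z2 0.0603 dip 0.0000 f [-0.21  6.69  6.84] t 28.7417
30.925
```

View pics/top5.png

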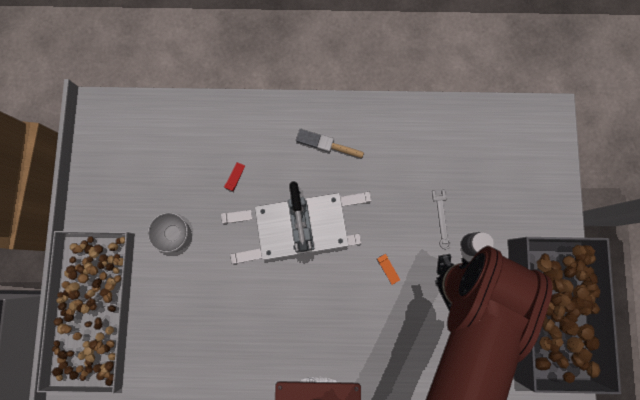

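The corner is firm: 0.0603 m at 6.8 N, no dip. In the picture the near right wedge is in (head at (358,240)), the other items look to be where they started, and the arm is clear. Handing in.

```bash
python3 - <<'E'
from h import *
print(robot.current_contact_force(), robot.current_clock()); print(workorder.finish_job())
E
```

```text
[ 0.70262373  0.43698237 -0.17783475] 30.925
the job is handed in; nothing more can be done
None
```

The near right corner was the one that gave. Its wedge is now snug under the foot, and the corner stood firm when I pressed it again. I handed the job in at about 31 s of the 61 s allowed.

- **Finding the corner:** I pressed near left, far left, far right and near right in turn with closed fingertips. The first three held with no dip at 5 to 8 N. Near right dipped about 3.8 mm.
- **Pushing the wedge:** I pushed the white near right wedge in along the plate until resistance reached about 6.8 N.
- **Check press:** The near right corner then showed no dip at 6.8 N, stopping at the same height as the solid corners to within about 0.3 mm.
- **Last picture:** The other wedges, the look-alikes and the bystanders appear where they started, and the robot is touching nothing.

One measurement disagreed slightly. The camera put the wedge head's outer face at plate y of about −157 mm, which places the wedge about 6 mm further in than the nominal snug position and 4 mm off the foot's centre line. The picture reading could be out by a few millimetres. The push force and the firm check press both indicate a proper fit.

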